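# Tip the spice jar down and shut the drawer

## Robot

A 6-joint arm with a two-finger parallel gripper is mounted at the origin on a cart in front of the work surface, level with it; the furniture and walls round the work are solid. World frame = base frame: x ahead of the robot, y to its left, z up, the work surface at z = 0. Lengths are in m, angles in degrees, forces in N, time in s.
With the tool pointing down it reaches from about 0.275 to 0.825 m from the base axis. Payload 4.9 kg.
Tool frame: the origin (TCP) lies on the centre line of the jaws, within the pads' length; the fingertips stand 25 mm ahead of it and the grasp point (between the pads) lies 6 mm ahead of it; z points along the fingers, y is the line along which they close (so a half turn about z gives the same grasp; the last joint's range is limited). The gripper opens to 85 mm and grips with 20 to 120 N. Pads are 22 mm wide; open, the fingers measure 114 mm over their backs; the gripper's body (76 mm by 85 mm) begins 54 mm behind the grasp point. The pads swing forward as they close: fully open they stand 13 mm farther back than shut.
Start: joints at [63.873, 18.69, -11.035, 60.275, 0, 82.311], TCP at [0.174, 0.522, 0.227] pointing down, gripper open.
Joint ranges: [-152.03, 152.03], [-55.5, 102.48], [-74.3, 77.21], [-110.64, 120.58], [-84.22, 78.4], [-180, 180]. Speed limits (degrees/s): [147.25, 147.25, 180, 180, 180, 180].

## Interface

Orientations are given as a 3x3 rotation matrix whose columns are the frame's x, y, z axes.
In Python, from station import bot, read_camera, job gives the robot as it stands. The module is installed in compiled form; this text tells all that it offers.
- The arm moves only by the tool carry_out, never from a script. Its argument "plan" is one flat list of numbers, 5 for each row, row after row: the shift along the tool's x, y, z in units of 4 cm (1.0 is 4 cm), then the turn about the tool's z in units of 0.1 rad (1.0 is 0.1 rad), then the closure, from 0 (fully open) to 1 (shut). In form: [x, y, z, spin, fingers, x, y, z, spin, fingers, ...]. A call has 1 to 20 rows; each row shifts and turns the commanded pose from where the row before left it, along the tool's axes as they then stand; what a row does not reach is not made up. A row lasts 1/12 s, in which the tool goes at most 41.7 mm and 7.16 degrees, less where a joint would pass 70% of its speed; a pose out of reach is approached as far as the arm can. A call with a number of a shift or a turn outside -1 to 1 is refused whole. A call with a gripper value outside its range is refused whole. The fingers move at their own pace and stop on an object; the grip force is fixed at half the most. Time passes only in rows, so rows that do not move let the fingers close. It gives the time, the measured TCP pose, the force, the opening and the grip force at its end, in the units of the state.
- bot.get_state(): the state, without advancing time (a new reading comes with each control period).
- read_camera(name): name is "scene" or "top"; returns a dict with "image" (400x640x3 uint8, blue, green, red), "fx", "fy", "cx", "cy" (pixels), "dist" ([k1, k2, p1, p2, k3] as OpenCV has them; the pictures are not rectified), "world_to_cam" (4x4, takes a point from world to camera coordinates). Camera axes: x right, y up, looking along -z (the intrinsics and any distortion apply to the point x, -y, -z); pixel columns grow to the right and rows downward; lengths in m; the calibration is good to about 2 mm. A picture is of the moment at which its call begins. There is no depth.
- job.sign_off(): hands the job in; it is judged then, once.
The state is a dict: "time": time; "q": joint angles; "joint_velocities": joint speeds; "tau": joint torques, N m; "position": TCP position; "ee_rot": TCP orientation; "contact_force": force on the tool from outside, world axes, zero at the start; "torque": the same for the moment, N m; "grip_width": finger opening in m; "gripper_force": force on a finger pad.
Only numpy, scipy, OpenCV 4.12 (cv2) and the standard library are available. Lean on these libraries where they do the work, as an engineer would, in place of code of your own. Each camera call takes 0.05 s, during which the arm holds its last target. There are 200 camera calls.

## Task

One jar was put back standing up in the spice drawer, so the drawer cannot shut. With your fingertips push it gently over at the lid, to the left, so that it drops lying into its own bay with its lid to the left like the other three, without gripping it or lifting it; then push the drawer's front until the drawer is fully shut. Leave the other jars and everything round the drawer alone.

Things in the scene. Friction and masses are not known exactly. Their poses are not given: they have to be found in the camera images.
- spice_cabinet: low pale wooden spice cabinet fixed on the worktop, 367 wide, 141 deep, 86 high, with one drawer, open towards the robot. Origin on the worktop under the middle of its front edge; x into the cabinet (the way the drawer shuts), y to the left, z up. The drawer's opening ends 74 mm above the worktop: lying jars (top at 66) pass, a standing one (top at 121) does not
- spice_drawer (a joint): how far the drawer is out: 0 fully shut (front flush with the cabinet), 0.134 fully out; it starts about 0.115 out, slides with about 2.5 N of friction plus light damping (6 N per m/s), has a hard stop at each end and stays where it is left
- drawer_face (a point): middle of the drawer's outer front face, 35 mm above the worktop; moves with the drawer, axes as the cabinet's. The front is a flat board 339 wide, 14 thick, from 13 to 68 mm above the worktop, with a finger notch 74 wide cut in the middle of its upper edge down to 52 mm. Mind the wall shelf above: its underside is at z = 0.45, its front edge at x = 0.66, dishes stand on it
- drawer_floor (a point): point on the drawer's cork floor, 19 mm above the worktop, in the middle of the right end wall's inner face; axes as the cabinet's. Four bays, two rows of two: each 158 long (along y) and 54 wide (along x), centres at x = -29.5 and 29.5, y = 79 and 242 mm from this point. Dividers 5 thick, 28 high above the floor; side and back walls 34 high
- standing_jar: the jar to be tipped, the only one that stands: round glass spice jar with grey lid, 47 in diameter, 102 long; origin at the centre of its underside, z along it towards the lid. It stands 3 to 6 mm from the right end of a bay of the front row (left or right), the rest of which is free. 0.1 to 0.2 kg, centre of mass about half way up; it goes over at 25 degrees of lean
- standing_jar_mid (a point): centre of the standing jar, on its axis 51 mm from its underside (24 mm above the bay floor when it lies in the bay)
- lying_jar_0: one of three jars that already lie in bays, lid to the left: round glass spice jar with grey lid, 47 in diameter, 102 long; origin at the centre of its underside, z along it towards the lid. Its top is 66 mm above the worktop; not to be touched
- lying_jar_0_mid (a point): centre of that jar, on its axis 51 mm from its underside
- lying_jar_1: one of three jars that already lie in bays, lid to the left: round glass spice jar with grey lid, 47 in diameter, 102 long; origin at the centre of its underside, z along it towards the lid. Its top is 66 mm above the worktop; not to be touched
- lying_jar_1_mid (a point): centre of that jar, on its axis 51 mm from its underside
- lying_jar_2: one of three jars that already lie in bays, lid to the left: round glass spice jar with grey lid, 47 in diameter, 102 long; origin at the centre of its underside, z along it towards the lid. Its top is 66 mm above the worktop; not to be touched
- lying_jar_2_mid (a point): centre of that jar, on its axis 51 mm from its underside
- pad_cup: bystander: cream cup without handle, 74 across and 80 high, on top of the cabinet (its foot 86 mm above the worktop) towards the back; origin at its foot
- white_pot: bystander: white lidded pot, 74 across and 64 high, on top of the cabinet (its foot 86 mm above the worktop) towards the back; origin at its foot
- face_mug: bystander: cream mug with a face, 74 x 108 with its handle, 83 high, on the worktop to the left of the drawer; origin at its foot
- coffee_tin: bystander: dark red lidded tin, 76 across and 122 high, on the worktop to the right of the cabinet; origin at its foot
- teaspoon: bystander: steel teaspoon, 130 long, lying on the worktop to the right of the drawer; origin under its middle
There are look-alikes about, which are no part of the job. Leave any pink or red look-alike of the standing_jar alone.

How it is judged (in metres and radians):
On the way:
1. the jar has been tipped over and lies in its bay, lid to the left, while the drawer is still open (angle between standing_jar's own z axis and vertical between 1.45 and 1.69 rad and z of standing_jar_mid in the frame of drawer_floor between 0.015 and 0.032 m and x of standing_jar_mid in the frame of drawer_floor between -0.056 and 0.056 m and y of standing_jar_mid in the frame of drawer_floor between 0.03 and 0.291 m and angle between the z axis of standing_jar and the y axis of drawer_floor, either way round below 0.15 rad and z of drawer_floor in the frame of standing_jar below 0 m and value of joint spice_drawer above 0.08 m and linear speed of standing_jar below 0.05 m/s), for 0.2 s.
At the end, for the whole second after the job is handed in: Drawer shut to within 4 mm; all four jars lie on their bay floors (within 7 degrees of level, 8 of the bay's line, centre 15 to 32 mm above the floor), the tipped one at rest, its lid to the left (value of joint spice_drawer below 0.004 m and z of drawer_floor in the frame of standing_jar below 0 m and linear speed of standing_jar below 0.03 m/s and angle between standing_jar's own z axis and vertical between 1.45 and 1.69 rad and z of standing_jar_mid in the frame of drawer_floor between 0.015 and 0.032 m and x of standing_jar_mid in the frame of drawer_floor between -0.056 and 0.056 m and y of standing_jar_mid in the frame of drawer_floor between 0.03 and 0.291 m and angle between the z axis of each of standing_jar, lying_jar_0, lying_jar_1, lying_jar_2 and the y axis of drawer_floor, either way round below 0.15 rad and angle between lying_jar_0's own z axis and vertical between 1.45 and 1.69 rad and z of lying_jar_0_mid in the frame of drawer_floor between 0.015 and 0.032 m and x of lying_jar_0_mid in the frame of drawer_floor between -0.056 and 0.056 m and y of lying_jar_0_mid in the frame of drawer_floor between 0.03 and 0.291 m and angle between lying_jar_1's own z axis and vertical between 1.45 and 1.69 rad and z of lying_jar_1_mid in the frame of drawer_floor between 0.015 and 0.032 m and x of lying_jar_1_mid in the frame of drawer_floor between -0.056 and 0.056 m and y of lying_jar_1_mid in the frame of drawer_floor between 0.03 and 0.291 m and angle between lying_jar_2's own z axis and vertical between 1.45 and 1.69 rad and z of lying_jar_2_mid in the frame of drawer_floor between 0.015 and 0.032 m and x of lying_jar_2_mid in the frame of drawer_floor between -0.056 and 0.056 m and y of lying_jar_2_mid in the frame of drawer_floor between 0.03 and 0.291 m); the robot touches nothing.
It fails at once if the standing jar is lifted (its centre more than 16 mm above where it started) (height (world z) of standing_jar_mid above 0.086 m).
It fails at once if the jar is gripped, or pushed harder than 15 N (contact force between the fingers and standing_jar above 15 N).
It fails at once if another jar is touched by the robot with more than 1 N or lifted by more than 15 mm (contact force between any of the arm, the fingers and lying_jar_0 above 1 N or contact force between any of the arm, the fingers and lying_jar_1 above 1 N or contact force between any of the arm, the fingers and lying_jar_2 above 1 N or height (world z) of any of lying_jar_0_mid, lying_jar_1_mid, lying_jar_2_mid above 0.058 m).
It fails at once if a thing round the drawer is moved by more than 15 mm (distance of any of pad_cup, white_pot, face_mug, coffee_tin, teaspoon from where it was at the start of the episode above 0.015 m).
It also fails if it takes over 45 s, if anything falls off the work surface, if the arm or the gripper's body presses on something with over 40 N, if the wrist force passes 120 N, or if a joint passes its speed limit or range.

## Working session

There is one attempt and no reset: what is moved stays moved. The work goes in short steps, Python scripts to look and compute and a tool call to move; the robot and the scene stay as the last step left them, time stands still between calls to the robot, and variables do not carry over. Pictures are saved under pics/ and viewed, at most 10 in all, crops included, and the job is handed in when it is done.

Besides the shell and the picture viewer there is one more tool, called after "Call:" in YAML: its name, and indented under it one key for each argument. carry_out: Moves the arm, as the interface text tells. Its arguments: {"type":"object","properties":{"plan":{"type":"array","items":{"type":"number","minimum":-1,"maximum":1}}},"required":["plan"]}

```bash
mkdir -p pics
cat > h.py <<'E'
import numpy as np, cv2
from station import bot, read_camera, job
def snap(n,f=None):
    c=read_camera(n)
    if f: cv2.imwrite(f'pics/{f}.png',c['image'])
    return c
def K(c): return np.array([[c['fx'],0,c['cx']],[0,c['fy'],c['cy']],[0,0,1.]])
def ray(c,u,v):
    p=cv2.undistortPoints(np.array([[[u,v]]],float),K(c),np.array(c['dist'],float))[0,0]
    T=np.array(c['world_to_cam']);R=T[:3,:3]
    return -R.T@T[:3,3], R.T@np.array([p[0],-p[1],-1.])
def onz(c,u,v,z):
    o,d=ray(c,u,v); return o+d*(z-o[2])/d[2]
def proj(c,P):
    T=np.array(c['world_to_cam']);q=T[:3,:3]@np.array(P,float)+T[:3,3]
    return cv2.projectPoints(np.array([[q[0],-q[1],-q[2]]]),np.zeros(3),np.zeros(3),K(c),np.array(c['dist'],float))[0][0,0]
E
python3 - <<'E'
from h import *
snap('scene','s0');snap('top','t0')
s=bot.get_state();print(s['position'],s['ee_rot'],s['grip_width'],s['time'])
E
```

```text
[0.17371468 0.52129887 0.225899  ] [[-9.48673638e-01  3.16256076e-01 -6.49514307e-04]
 [ 3.16256692e-01  9.48672658e-01 -1.37558325e-03]
 [ 1.81139904e-04 -1.51039281e-03 -9.99998843e-01]] 0.08503903514975221 0.1
```

View pics/s0.png

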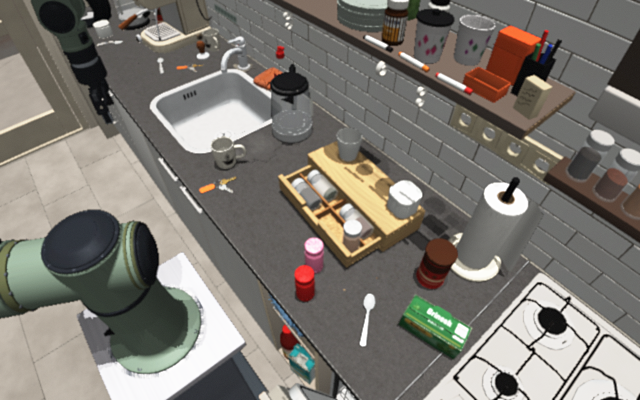

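View pics/t0.png

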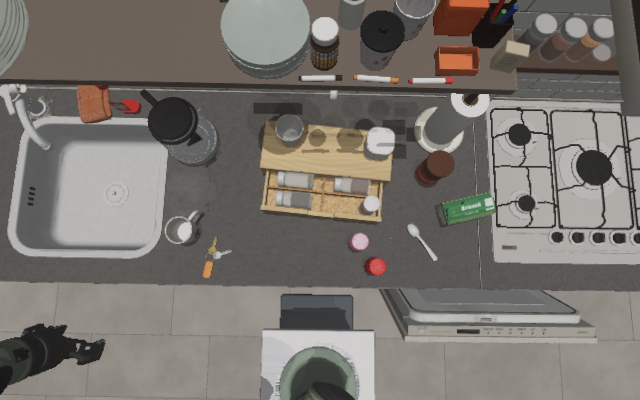

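The scene and top views show the standing jar in the front-right bay (lid at about (371,205) in the top view). The pink and red look-alikes stand in front of the drawer's right half at (360,242) and (376,266). I'll zoom in for exact pixels.

Run:
```python
from h import *
c=snap('top');i=c['image'][110:285,250:450]
cv2.imwrite('pics/t1.png',cv2.resize(i,None,fx=4,fy=3.4285,interpolation=cv2.INTER_CUBIC) if 0 else cv2.resize(i,(685,600),interpolation=cv2.INTER_CUBIC))
s=snap('scene');i=s['image'][120:320,260:460]
cv2.imwrite('pics/s1.png',cv2.resize(i,(600,600),interpolation=cv2.INTER_CUBIC))
for n,p,z in [('lid',(371,205),.121),('pink',(360,241),.1),('red',(376,266),.1),('cabFR',(391,182),.086),('cabFL',(262,175),.086),('cabBL',(267,124),.086),('cabBR',(394,131),.086)]: print(n,onz(c,*p,z).round(4))
print(ray(c,320,200),ray(s,320,200)[0])
```

```text
lid [ 0.4939 -0.1323  0.121 ]
pink [ 0.3989 -0.1056  0.1   ]
red [ 0.3336 -0.1483  0.1   ]
cabFR [ 0.5644 -0.1935  0.086 ]
cabFL [0.5767 0.1657 0.086 ]
cabBL [0.7248 0.1578 0.086 ]
cabBR [ 0.7126 -0.2038  0.086 ]
(array([0.35622373, 0.01651132, 1.12718587]), array([ 0.145889  , -0.01245644, -0.98927541])) [ 0.08770375 -0.50280369  0.86114528]
```

View pics/t1.png

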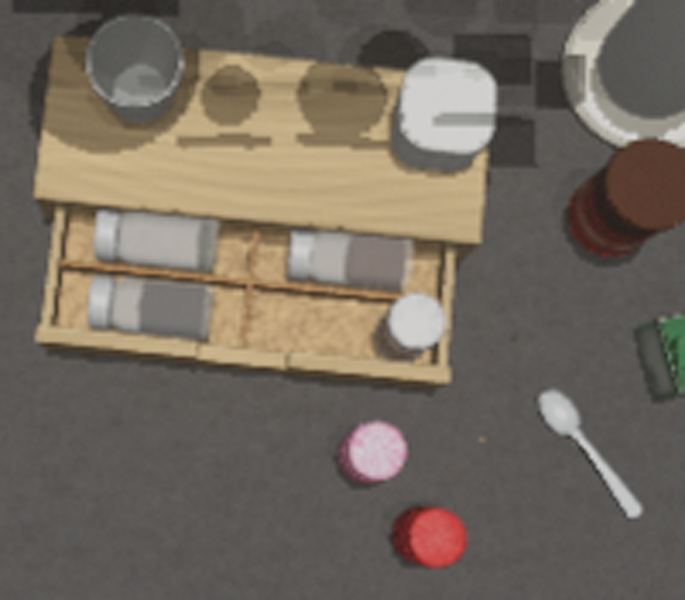

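View pics/s1.png

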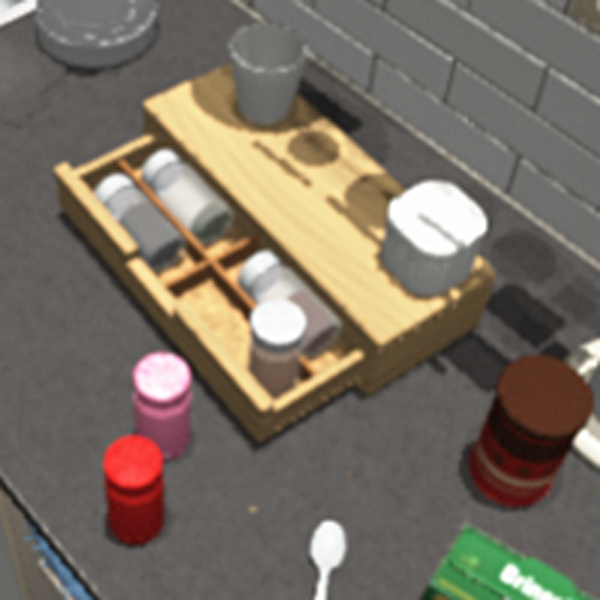

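The crops show the cabinet yawed slightly. The lid centre is at crop (415,320), the drawer front's top corners at (38,342) and (449,381), and the cabinet's front corners at (38,200) and (480,240).

Run:
```python
from h import *
c=snap('top')
P={}
for n,p,z in [('lid',(415,321),.121),('pinktop',(375,452),.1),('redtop',(431,537),.1),('cabFL',(37,199),.086),('cabFR',(480,241),.086),('cabBL',(55,38),.086),('frL',(38,342),.068),('frR',(449,381),.068),('spoon',(558,405),.005),('wallR_in',(440,374),.053)]:
    P[n]=onz(c,250+p[0]/3.425,110+p[1]/3.4286,z);print(n,P[n].round(4))
for a,b in(('cabFR','cabFL'),('frR','frL'),('cabFL','cabBL')):
    d=P[b]-P[a];print(a,b,np.linalg.norm(d),np.degrees(np.arctan2(-d[0],d[1])))
s=snap('scene')
# lid triangulation
o1,d1=ray(c,250+415/3.425,110+321/3.4286);o2,d2=ray(s,260+278/3,120+323/3)
t=np.linalg.lstsq(np.c_[d1,-d2],o2-o1,rcond=None)[0];print(o1+d1*t[0],o2+d2*t[1])
```

```text
lid [ 0.4976 -0.1327  0.121 ]
pinktop [ 0.3966 -0.1042  0.1   ]
redtop [ 0.332  -0.1478  0.1   ]
cabFL [0.5964 0.1699 0.086 ]
cabFR [ 0.5693 -0.1912  0.086 ]
cabBL [0.7334 0.1608 0.086 ]
frL [0.4817 0.1667 0.068 ]
frR [ 0.4564 -0.1682  0.068 ]
spoon [ 0.4434 -0.2733  0.005 ]
wallR_in [ 0.4634 -0.1634  0.053 ]
cabFR cabFL 0.3620644496525153 -4.297012770277138
frR frL 0.33585942090712323 -4.321186488365299
cabFL cabBL 0.13727568534172244 -93.7915030816178
[ 0.4988737  -0.134056    0.11194007] [ 0.50108208 -0.13547875  0.11246136]
```

Call:
carry_out:
  plan: [0, 0, 0, -0.82, 1, 0, 0, 0, -0.82, 1, 0, 0, 0, -0.82, 1, -0.44, -0.82, 0, 0, 1, -0.44, -0.82, 0, 0, 1, -0.44, -0.82, 0, 0, 1, -0.44, -0.82, 0, 0, 1, -0.44, -0.82, 0, 0, 1, -0.44, -0.82, 0, 0, 1, -0.44, -0.82, 0, 0, 1, -0.44, -0.82, 0, 0, 1, -0.44, -0.82, 0, 0, 1, -0.44, -0.82, 0, 0, 1, -0.44, -0.82, 0, 0, 1, -0.44, -0.82, 0, 0, 1, -0.44, -0.82, 0, 0, 1, -0.44, -0.82, 0, 0, 1, -0.44, -0.82, 0, 0, 1, -0.44, -0.82, 0, 0, 1, 0, 0, 0, 0, 1]

```text
time: 1.97
position: [0.4181, -0.0282, 0.2269]
ee_rot: [[-0.997, 0.083, 0.003], [0.083, 0.997, -0.003], [-0.003, -0.003, -1.0]]
contact_force: [0.9, -0.1, -0.1]
grip_width: 0.0
gripper_force: 0.0
```

Call:
carry_out:
  plan: [-0.45, -0.81, 0, 0, 1, -0.45, -0.81, 0, 0, 1, -0.45, -0.81, 0, 0, 1, -0.45, -0.81, 0, 0, 1, -0.45, -0.81, 0, 0, 1, 0, 0, 0.5, 0, 1, 0, 0, 0.5, 0, 1, 0, 0, 0.5, 0, 1, 0, 0, 0.4, 0, 1, 0, 0, 0, 0, 1, 0, 0, 0, 0, 1]

```text
time: 2.88
position: [0.4918, -0.1904, 0.1501]
ee_rot: [[-0.997, 0.075, -0.002], [0.075, 0.997, 0.001], [0.002, 0.001, -1.0]]
contact_force: [0.2, 0.1, -0.3]
grip_width: 0.0001
gripper_force: 0.0
```

Run:
```python
from h import *
c=snap('top');i=c['image'][110:285,250:450];i=cv2.resize(i,(400,350),interpolation=cv2.INTER_CUBIC)
s=snap('scene');j=cv2.resize(s['image'][180:280,290:390],(350,350),interpolation=cv2.INTER_CUBIC)
cv2.imwrite('pics/b2.png',np.hstack([i,j]))
g=bot.get_state();print(g['position'],g['contact_force'],g['q'])
```

```text
[ 0.49313988 -0.19123874  0.15167634] [-0.44970713  0.41038288  0.05770672] [-2.91947744e+01  2.00662323e+01 -2.07821694e+01  4.90687293e+01
 -2.29424331e-04 -2.48712556e+01]
```

View pics/b2.png

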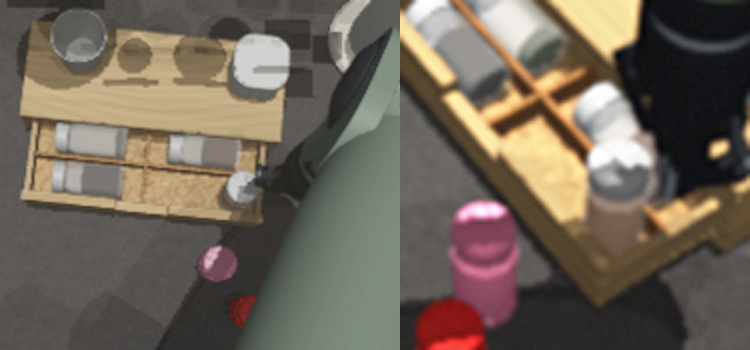

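The closed fingertip stands just right of the lid, in line with the bay axis. Next I'll descend a little and begin the push.

Call:
carry_out:
  plan: [0, 0, 0.25, 0, 1, 0, 0, 0.22, 0, 1, 0, 0, 0, 0, 1, 0, 0.1, 0, 0, 1, 0, 0.1, 0, 0, 1, 0, 0.1, 0, 0, 1, 0, 0.1, 0, 0, 1, 0, 0.1, 0, 0, 1, 0, 0.1, 0, 0, 1, 0, 0.1, 0, 0, 1, 0, 0.1, 0, 0, 1, 0, 0, 0, 0, 1, 0, 0, 0, 0, 1]

```text
time: 4.07
position: [0.4949, -0.159, 0.1318]
ee_rot: [[-0.997, 0.075, 0.0], [0.075, 0.997, -0.0], [-0.0, -0.0, -1.0]]
contact_force: [-0.6, -0.6, -0.5]
grip_width: 0.0001
gripper_force: 0.0
```

Run:
```python
from h import *
c=snap('top');i=c['image'][170:240,330:410];i=cv2.resize(i,(400,350),interpolation=cv2.INTER_CUBIC)
s=snap('scene');j=cv2.resize(s['image'][180:280,290:390],(350,350),interpolation=cv2.INTER_CUBIC)
cv2.imwrite('pics/b3.png',np.hstack([i,j]))
g=bot.get_state();print(g['position'],g['contact_force'])
```

```text
[ 0.49494399 -0.15937259  0.13179697] [ 0.74270477 -0.80423117  0.34470549]
```

View pics/b3.png

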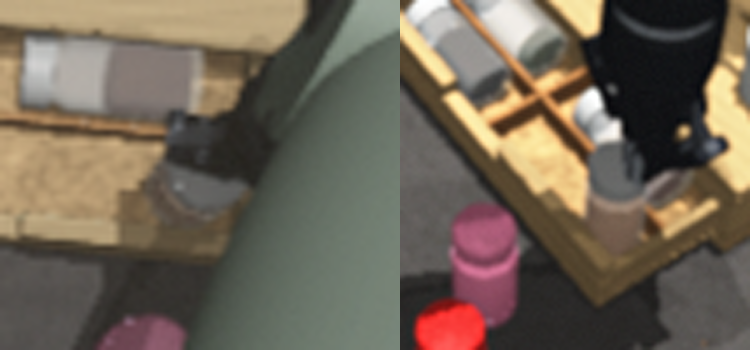

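Run:
```python
from h import *
c=snap('top');s=snap('scene')
p=bot.get_state()['position'];ey=np.array([.0754,.997,0]);ex=np.array([.997,-.0754,0]);z=np.array([0,0,1])
t=p-.025*z
for n,q in [('tip',t),('tip+11ex',t+.011*ex),('tip-11ex',t-.011*ex),('tip+14ey',t+.0145*ey),('body left',p+.048*z+.0425*ey),('lid0',np.array([.498,-.133,.121])),('lid0+10',np.array([.498,-.133,.121])+.01*ey)]:
    a=proj(c,q);b=proj(s,q);print(n,((a-[330,170])*5).round(),((b-[290,180])*3.5+[400,0]).round())
```

```text
tip [251. 178.] [636. 197.]
tip+11ex [253. 158.] [648. 190.]
tip-11ex [250. 198.] [623. 205.]
tip+14ey [225. 175.] [623. 184.]
body left [192. 151.] [605.  93.]
lid0 [206. 167.] [615. 160.]
lid0+10 [188. 166.] [606. 150.]
```

The lid has hardly moved yet, so the tips are slim and only now touching. I'll continue the slow push.

Call:
carry_out:
  plan: [0, 0.1, 0, 0, 1, 0, 0.1, 0, 0, 1, 0, 0.1, 0, 0, 1, 0, 0, 0, 0, 1, 0, 0, 0, 0, 1]

```text
time: 4.68
position: [0.4958, -0.1469, 0.1318]
ee_rot: [[-0.997, 0.075, -0.0], [0.075, 0.997, -0.0], [0.0, -0.0, -1.0]]
contact_force: [-0.5, 0.6, 1.6]
grip_width: 0.0001
gripper_force: 0.0
```

Run:
```python
from h import *
c=snap('top');i=c['image'][170:240,330:410];i=cv2.resize(i,(400,350),interpolation=cv2.INTER_CUBIC)
s=snap('scene');j=cv2.resize(s['image'][180:280,290:390],(350,350),interpolation=cv2.INTER_CUBIC)
cv2.imwrite('pics/b4.png',cv2.convertScaleAbs(np.hstack([i,j]),alpha=1.6,beta=20))
g=bot.get_state();print(g['position'],g['contact_force'])
```

```text
[ 0.49587946 -0.14727676  0.13183568] [ 0.78077363  0.0881711  -0.24266668]
```

View pics/b4.png

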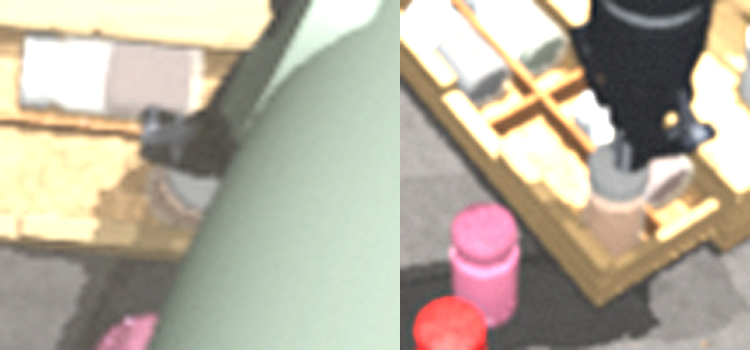

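Run:
```python
from h import *
s=snap('scene')
k=lambda im:cv2.resize(im[200:260,322:382],(390,390),interpolation=cv2.INTER_CUBIC)
now=cv2.convertScaleAbs(k(s['image']),alpha=1.7,beta=15)
old=k(cv2.imread('pics/s0.png'))
p=bot.get_state()['position'];ey=np.array([.0754,.997,0])
for q in ([.498,-.133,.121],p-[0,0,.025]):
    for im in(old,now):
        u=(proj(s,q)-[322,200])*6.5;cv2.circle(im,tuple(int(x) for x in u),3,(0,255,0) if q[2]==.121 else (0,0,255),-1)
cv2.imwrite('pics/b5.png',np.hstack([old,now]))
```

```text
(no output)
```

View pics/b5.png

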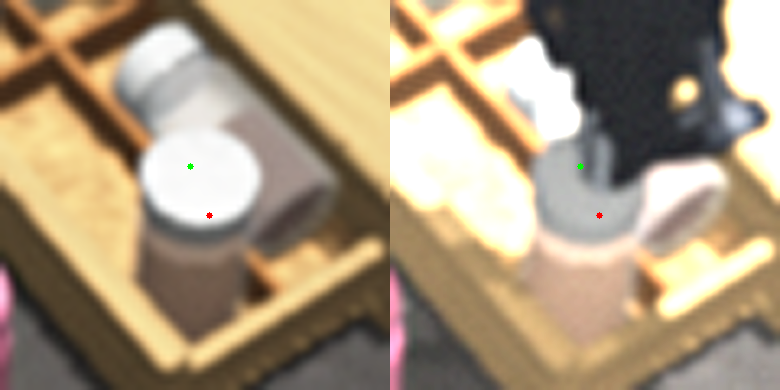

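Run:
```python
from h import *
s=snap('scene');c=snap('top')
print('lid scene',onz(s,322+200/6.5,200+177/6.5,.121),'lid top',onz(c,250+415/3.425,110+321/3.4286,.121))
p=bot.get_state()['position'];print(p)
for dx,dy in((0,0),(-.011,-.01),(-.011,.01),(.01,-.01)):
  for z in(.107,.115,.122,.13):
    print(dx,dy,z,((proj(s,[p[0]+dx,p[1]+dy,z])-[322,200])*6.5).round())
```

```text
lid scene [ 0.49746399 -0.13885675  0.121     ] lid top [ 0.49760071 -0.13271236  0.121     ]
[ 0.49584049 -0.14742629  0.13179268]
0 0 0.107 [210. 215.]
0 0 0.115 [211. 203.]
0 0 0.122 [213. 192.]
0 0 0.13 [214. 179.]
-0.011 -0.01 0.107 [206. 247.]
-0.011 -0.01 0.115 [208. 235.]
-0.011 -0.01 0.122 [209. 224.]
-0.011 -0.01 0.13 [211. 212.]
-0.011 0.01 0.107 [171. 213.]
-0.011 0.01 0.115 [172. 201.]
-0.011 0.01 0.122 [173. 190.]
-0.011 0.01 0.13 [174. 178.]
0.01 -0.01 0.107 [247. 218.]
0.01 -0.01 0.115 [249. 206.]
0.01 -0.01 0.122 [250. 195.]
0.01 -0.01 0.13 [252. 182.]
```

The left panel (start) has the lid centre at (200,177). The right panel (now) shows the lid unmoved and the fingertip apparently ending above it at about (215,185). So the tips seem higher than assumed. I'll lift, back off, and measure the tip against the background.

Call:
carry_out:
  plan: [0, 0, -0.5, 0, 1, 0, -0.5, 0, 0, 1, 0, -0.5, 0, 0, 1, 0, -0.4, 0, 0, 1, 0, 0, 0, 0, 1, 0, 0, 0, 0, 1]

```text
time: 5.43
position: [0.4914, -0.2036, 0.1517]
ee_rot: [[-0.997, 0.077, 0.0], [0.077, 0.997, 0.0], [-0.0, 0.0, -1.0]]
contact_force: [-0.5, 0.3, -0.2]
grip_width: -0.0001
gripper_force: 0.0
```

Run:
```python
from h import *
s=snap('scene')
now=cv2.convertScaleAbs(cv2.resize(s['image'][190:262,322:402],(800,600)[:2] if 0 else (666,600),interpolation=cv2.INTER_CUBIC),alpha=1.6,beta=15)
p=bot.get_state()['position'];print(p)
for d in(0,.025,.048):
    u=(proj(s,p-[0,0,d])-[322,190])*8.333;print(d,u);cv2.circle(now,tuple(int(x) for x in u),3,(0,0,255),-1)
cv2.imwrite('pics/b6.png',now)
```

```text
[ 0.49130133 -0.20288319  0.15160379]
0 [405.29489762 400.45605345]
0.025 [395.70646229 450.73848585]
0.048 [387.23571802 495.07464864]
```

View pics/b6.png

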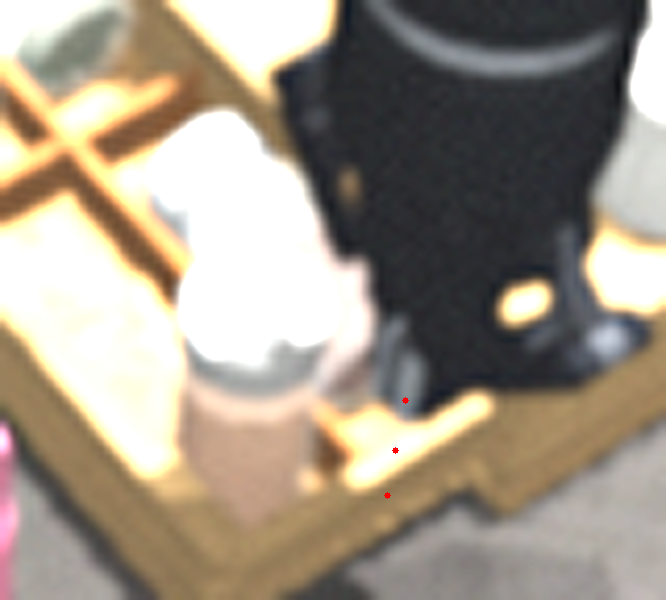

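Run:
```python
from h import *
s=snap('scene')
for n,P in [('frR',[.4564,-.1682,.068]),('frL',[.4817,.1667,.068]),('cabFR',[.5693,-.1912,.086]),('cabFL',[.5964,.1699,.086]),('lid',[.4975,-.136,.121]),('pink',[.3966,-.1042,.1])]:
    print(n,((proj(s,P)-[260,120])*3).round(1))
g=bot.get_state();print(g['q'],g['position'],g['ee_rot'],s['dist'],s['world_to_cam'])
```

```text
frR [261.5 407.2]
frL [ 51.4 168.1]
cabFR [379.3 340.9]
cabFL [140.3 102.4]
lid [276.  319.5]
pink [156.2 374.3]
[-3.03754378e+01  2.04055916e+01 -2.02839002e+01  4.93571831e+01
  2.35030083e-02 -2.60417155e+01] [ 0.49128741 -0.20249646  0.15158571] [[-9.97140682e-01  7.55659687e-02 -4.95380930e-04]
 [ 7.55655775e-02  9.97140540e-01  7.65825637e-04]
 [ 5.51834764e-04  7.26202152e-04 -9.99999584e-01]] [-0.07506206  0.          0.          0.          0.        ] [[ 0.76886552 -0.6393828   0.00595418 -0.39404383]
 [ 0.48427629  0.58837807  0.6475243  -0.30424667]
 [-0.41751921 -0.49497563  0.76202154 -0.86846883]
 [ 0.          0.          0.          1.        ]]
```

The finger's lower end is at about (405,412), only about 6 mm ahead of the TCP, so on the last pass it went just over the lid. I'll go 16 mm lower than before and push again, slowly.

Call:
carry_out:
  plan: [0, 0, 0.45, 0, 1, 0, 0, 0.45, 0, 1, 0, 0.1, 0, 0, 1, 0, 0.1, 0, 0, 1, 0, 0.1, 0, 0, 1, 0, 0.1, 0, 0, 1, 0, 0.1, 0, 0, 1, 0, 0.1, 0, 0, 1, 0, 0.1, 0, 0, 1, 0, 0.1, 0, 0, 1, 0, 0.1, 0, 0, 1, 0, 0.1, 0, 0, 1, 0, 0, 0, 0, 1]

```text
time: 6.62
position: [0.4945, -0.1626, 0.1158]
ee_rot: [[-0.997, 0.075, -0.0], [0.075, 0.997, 0.0], [0.0, 0.0, -1.0]]
contact_force: [0.6, 0.1, -0.2]
grip_width: -0.0001
gripper_force: 0.1
```

```bash
cat >> h.py <<'E'
def lid():
    s=snap('scene');a=s['image'][200:262,322:382].astype(float);np.save('/tmp/last.npy',a);return s
E
python3 - <<'E'
from h import *
s=snap('scene');np.save('/tmp/a.npy',s['image']);g=bot.get_state();print(g['position'],g['contact_force'])
# does lid left edge move: print gray along row 228 and body at row 245
G=cv2.cvtColor(s['image'],cv2.COLOR_BGR2GRAY);O=cv2.cvtColor(cv2.imread('pics/s0.png'),cv2.COLOR_BGR2GRAY)
for r in(222,228,234,240,246):print(r,O[r,334:370:2],G[r,334:370:2])
E
```

```text
[ 0.49454673 -0.16293282  0.11575846] [-0.69858389 -0.07529574  0.56606044]
222 [219 190 106  48  59 166 240 249 250 247 249 248 244 172 149 151 153 142] [227 200 115  53  63 120  98  94  99  83  21  19  16  19  17  16  17  38]
228 [211 210 197 220 202 223 251 249 250 251 250 249 250 251 164 151 151 145] [205 205 192 214 194  97 102 102 102 100  62  51  27  17  18  18  19  17]
234 [213 211 215 214 208 122  82 109 161 199 185 150 100 117 110  71  69  83] [187 208 210 207 203 126  92  94  97  96  85  57  71  22  17  29  52  71]
240 [215 220 213 220 177  83  92 105 116 116 119 107  94 124 147 176 200 197] [104  90 122 192 160  89  98 108 119 122 117 109  99 105 129 161 185 178]
246 [ 67  63 162 223 220 188  92  90  91  92  93  91 114  81 109 204 225 179] [ 71  69  78  85  80  82  94  99 100  98  98  96 112  70  55  83 171 149]
```

Call:
carry_out:
  plan: [0, 0.1, 0, 0, 1, 0, 0.1, 0, 0, 1, 0, 0.1, 0, 0, 1, 0, 0, 0, 0, 1]

```text
time: 7.0
position: [0.4954, -0.1505, 0.1157]
ee_rot: [[-0.997, 0.075, -0.0], [0.075, 0.997, 0.001], [0.0, 0.0, -1.0]]
contact_force: [-1.1, 0.7, -0.3]
grip_width: -0.0
gripper_force: 0.1
```

Run:
```python
from h import *
s=snap('scene');g=bot.get_state();print(g['position'],g['contact_force'])
G=cv2.cvtColor(s['image'],cv2.COLOR_BGR2GRAY)
for r in(222,228,234,240,246):print(r,G[r,334:370:2])
c=snap('top');cv2.imwrite('/tmp/top.png',c['image'])
```

```text
[ 0.49543945 -0.15083083  0.11575236] [-0.05376118  0.23092675 -1.12901885]
222 [223 184 101  99 113  98  99 100  80  47  32  17  17  19  18  30  86  48]
228 [206 205 195 176  86  99 103 105  99  59  74  49  15  18  15  14  17  16]
234 [178 209 211 193 119 138 145 149 154 152 115  85  94 107 112  75  72  87]
240 [ 81  79  84 110  96 100 106 112 114 116 117 111  81  94 130 150 170 164]
246 [ 71  69  92 104  82  90  98 105 106 108 103 103 116  69  53 158 210 165]
```

Call:
carry_out:
  plan: [0, 0.1, 0, 0, 1, 0, 0.1, 0, 0, 1, 0, 0.1, 0, 0, 1, 0, 0, 0, 0, 1]

```text
time: 7.43
position: [0.498, -0.1397, 0.1173]
ee_rot: [[-0.997, 0.075, 0.003], [0.075, 0.997, -0.002], [-0.003, -0.002, -1.0]]
contact_force: [-0.4, -0.5, 7.1]
grip_width: -0.0002
gripper_force: 4.0
```

Run:
```python
from h import *
s=snap('scene');g=bot.get_state();print(g['position'],g['contact_force'])
k=lambda im:cv2.convertScaleAbs(cv2.resize(im[200:265,312:377],(390,390),interpolation=cv2.INTER_CUBIC),alpha=1.5,beta=15)
c=snap('top');t=cv2.resize(c['image'][175:235,335:395],(390,390),interpolation=cv2.INTER_CUBIC)
cv2.imwrite('pics/b7.png',np.hstack([k(s['image']),cv2.convertScaleAbs(t,alpha=1.5,beta=15)]))
```

```text
[ 0.49793855 -0.13993839  0.11725725] [-1.2306739  -2.12796919  7.25541334]
```

View pics/b7.png

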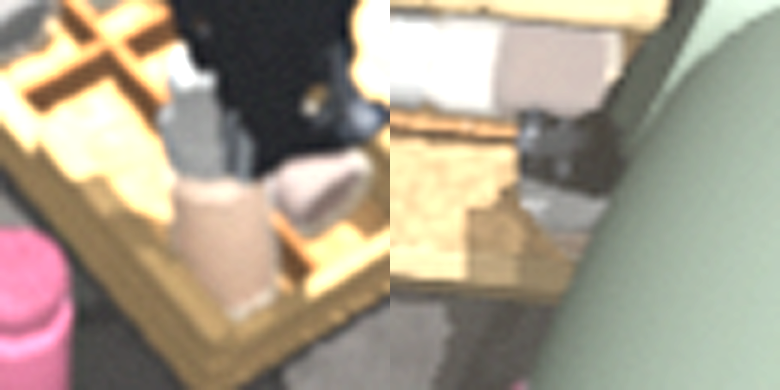

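The jar is leaning left, but the rising lid edge pushes up on the gripper with 7 N. I'll raise the tool a few mm to relieve it.

Call:
carry_out:
  plan: [0, 0, -0.1, 0, 1, 0, 0, -0.1, 0, 1, 0, 0, 0, 0, 1]

```text
time: 7.78
position: [0.4967, -0.1392, 0.1245]
ee_rot: [[-0.997, 0.076, 0.001], [0.076, 0.997, 0.0], [-0.001, 0.0, -1.0]]
contact_force: [0.3, -0.2, -0.0]
grip_width: 0.0001
gripper_force: 0.0
```

```bash
cat >> h.py <<'E'
def rows():
    s=snap('scene');g=bot.get_state();print(g['position'].round(4),np.round(g['contact_force'],1))
    G=cv2.cvtColor(s['image'],cv2.COLOR_BGR2GRAY)
    for r in range(210,250,4):print(r,G[r,328:366:2])
E
python3 -c "
from h import *
rows()"
```

```text
[ 0.4965 -0.1392  0.1241] [-0.3  0.1 -0.6]
210 [ 57  50 118 164 198 218 194 211 165 110  21  18  16  16  19  19  15  18
  19]
214 [160 178  63  49 115 176 118 155 157 164  41  16  18  18  19  18  15  34
  72]
218 [227 226 211 137  53  55 119 101  94  93  66  60  22  18  17  19  18  20
  42]
222 [212 224 219 212 184 103  91  96  99  96  80  52  77  34  14  16  14  14
  15]
226 [197 199 207 206 204 207 121  92 101 102  97  59  73  20  25  95 154 157
 161]
230 [109 152 214 211 200 205 192 104  96  96 100  98  99 111 150 150 147 161
 159]
234 [103 112 108 170 196 212 172 115 137 147 154 156 151 141 121 107 107 112
  76]
238 [ 72  70  81  80  79  92 103  92 103 112 118 119 122 121 115 113 119 100
  94]
242 [ 70  70  69  81 103  91  84  88 101 107 110 114 116 113 109  81  49 109
 174]
246 [ 54  69  70  74  71  90 104  99  95 100 105 108 109 108 107 130  75  78
 185]
```

Call:
carry_out:
  plan: [0, 0.1, -0.02, 0, 1, 0, 0.1, -0.02, 0, 1, 0, 0.1, 0, 0, 1, 0, 0, 0, 0, 1]

```text
time: 8.17
position: [0.4971, -0.1264, 0.1252]
ee_rot: [[-0.997, 0.075, -0.0], [0.075, 0.997, 0.001], [0.001, 0.001, -1.0]]
contact_force: [0.2, -0.5, -0.4]
grip_width: 0.0001
gripper_force: 0.0
```

```bash
python3 -c "
from h import *
rows()"
```

```text
[ 0.4972 -0.1268  0.1252] [ 0.9 -0.1  0.2]
210 [ 54  51 115 153 199 220 193 211  91  12  16  19  18  19  18  23  68  60
  41]
214 [160 177  61  47 117 171 115 159 121  66  29  17  19  17  19  20  39  41
  32]
218 [214 212 198 133  53  54 121 134  94  59  71  44  17  20  19  15  12  12
  22]
222 [212 224 219 213 182 101  51  65 129  71  74  34  14  34  84 113 150 162
 162]
226 [188 201 208 206 203 208 201  97  56  99  99  98  98 102 100  99 100 131
 159]
230 [111 153 214 212 200 205 214 217 176  96 105 105 103 104 103 103  99 121
 157]
234 [ 78  77  74 103 115 147 145 147 143  90 103 132 140 130 107 104  93 105
  75]
238 [ 69  71  87  92  84  85  83  88  96 125 126 111 103 100 103 117 130 103
  96]
242 [ 69  71  66  82 104 102  93  90  89  91  97 100 105 102 100  95  75 118
 186]
246 [ 54  70  71  71  67  89 105  98  95  92  93  95  95  94  91 106  82  92
 181]
```

The jar rocked back upright and the finger slipped over it, since the finger back is bevelled. I'll retreat and turn the tool a quarter turn, so the fingers' flat sides push lower on the lid.

Call:
carry_out:
  plan: [0, 0, -0.5, 0, 1, 0, -0.72, 0, 0, 1, 0, -0.75, 0, 0, 1, 0, 0, 0, 0.982, 1, 0, 0, 0, 0.982, 1, 0, 0, 0, 0.982, 1, 0, 0, 0, 0.982, 1, 0, 0, 0, 0.982, 1, 0, 0, 0, 0.982, 1, 0, 0, 0, 0.982, 1, 0, 0, 0, 0.982, 1, 0, 0, 0, 0.982, 1, 0, 0, 0, 0.982, 1, 0, 0, 0, 0.982, 1, 0, 0, 0, 0.982, 1, 0, 0, 0, 0.982, 1, 0, 0, 0, 0.982, 1, 0, 0, 0, 0.982, 1, 0, 0, 0, 0.982, 1, 0, 0, 0, 0, 1]

```text
time: 9.88
position: [0.4928, -0.186, 0.1452]
ee_rot: [[0.078, 0.997, -0.0], [0.997, -0.078, -0.0], [-0.0, -0.0, -1.0]]
contact_force: [-0.5, -0.0, -0.1]
grip_width: -0.0001
gripper_force: 0.0
```

Run:
```python
from h import *
s=snap('scene');g=bot.get_state();print(g['position'],g['ee_rot'].round(3))
im=s['image']
# jar lid now: bright/unoccluded edges vs start, plus dark gripper's lowest pixel per column
O=cv2.cvtColor(cv2.imread('pics/s0.png'),cv2.COLOR_BGR2GRAY);G=cv2.cvtColor(im,cv2.COLOR_BGR2GRAY)
for r in(222,228,234,240):print(r,O[r,334:370:2],G[r,334:370:2])
D=(G<60)&(O>75)
for u in range(352,402,3):
    w=np.where(D[190:262,u])[0];print(u,(w.max()+190) if len(w) else None,end='; ')
print()
for d in(0,.006,.025):print(proj(s,g['position']-[0,0,d]))
```

```text
[ 0.49280752 -0.18597093  0.14526844] [[ 0.074  0.997 -0.   ]
 [ 0.997 -0.074  0.   ]
 [ 0.    -0.    -1.   ]]
222 [219 190 106  48  59 166 240 249 250 247 249 248 244 172 149 151 153 142] [227 200 115  55  65 173 188  62  47  35  30  49  64  52  19  19  17  16]
228 [211 210 197 220 202 223 251 249 250 251 250 249 250 251 164 151 151 145] [219 219 206 228 209 142 155 160 172 116  50  17  17  20  18  17  19  25]
234 [213 211 215 214 208 122  82 109 161 199 185 150 100 117 110  71  69  83] [208 207 210 209 203 128  89  95 101 104 103  98  91 123  76  16  43  77]
240 [215 220 213 220 177  83  92 105 116 116 119 107  94 124 147 176 200 197] [211 212 181 208 176  91  98 113 124 123 127 112  99 122 145 166 193 193]
352 227; 355 228; 358 230; 361 261; 364 261; 367 261; 370 261; 373 261; 376 220; 379 219; 382 217; 385 213; 388 210; 391 206; 394 202; 397 None; 400 None; 
[365.73074326 234.66014598]
[365.48043833 236.12838428]
[364.70423307 240.67689332]
```

Call:
carry_out:
  plan: [0, 0, 0.5, 0, 1, 0, 0, 0.5, 0, 1, 0, 0, 0, 0, 1, 0.1, 0, 0, 0, 1, 0.1, 0, 0, 0, 1, 0.1, 0, 0, 0, 1, 0.1, 0, 0, 0, 1, 0.1, 0, 0, 0, 1, 0.1, 0, 0, 0, 1, 0, 0, 0, 0, 1]

```text
time: 10.77
position: [0.4949, -0.1613, 0.1057]
ee_rot: [[0.075, 0.997, 0.0], [0.997, -0.075, -0.0], [0.0, 0.0, -1.0]]
contact_force: [-0.3, -0.5, 1.1]
grip_width: 0.0003
gripper_force: 0.2
```

```bash
python3 -c "
from h import *
rows()"
```

```text
[ 0.4948 -0.1616  0.1057] [-0.3 -0.8 -0.6]
210 [ 55  49 117 164 199 219 201 229 242 250  94  12  19  18  19  19  21  19
  19]
214 [160 176  62  51 126 184 123 167 157  61  27  22  19  18  18  19  18  20
  20]
218 [227 225 212 149  54  56 127 135 117  71  40  21  21  19  21  20  21  20
  17]
222 [225 233 230 228 188  42  27  47  52  47  51 130  57  19  19  17  16  19
  19]
226 [204 206 208 207 208 183  71  39  28  29  46  34  20  17  21  18  18  19
  16]
230 [210 206 213 211 200 205 213 109  19  17  17  17  16  18  17  16  19  43
  72]
234 [182 214 181 187 207 210 203 155 125 107  99  84  62  22  17  37  79  55
  69]
238 [ 67  72 111 114 118 194 215 136  96 109 128 137 134 113  51  61  80  76
  92]
242 [ 72  73  68  76  81  78 103  99  94 101 105 107 107 111 106  91  51  71
 141]
246 [ 54  70  69  71  70  77  83  79  83  94 101 104 101 101  96 111  70  56
  74]
```

Call:
carry_out:
  plan: [0.1, 0, 0, 0, 1, 0.1, 0, 0, 0, 1, 0.1, 0, 0, 0, 1, 0, 0, 0, 0, 1]

```text
time: 11.15
position: [0.4954, -0.1492, 0.1053]
ee_rot: [[0.075, 0.997, -0.0], [0.997, -0.075, 0.001], [0.001, -0.0, -1.0]]
contact_force: [-0.4, 0.5, 0.3]
grip_width: 0.0003
gripper_force: 0.1
```

```bash
python3 -c "
from h import *
rows()"
```

```text
[ 0.4954 -0.1496  0.1053] [ 0.5 -0.6  0.3]
210 [ 54  50 116 166 197 219 201 162  18  19  19  20  18  19  20  16  19  19
  19]
214 [162 177  62  50 127 184 126 105  48  29  20  19  20  17  21  21  18  21
  19]
218 [227 224 214 101  23  37  56  49  42  80  64  19  21  19  17  18  14  17
  17]
222 [225 233 230 201  77  48  38  32  44  41  40  18  17  20  16  17  16  12
  92]
226 [195 199 206 207 206 146  25  16  15  16  19  19  19  19  17  29  57 103
 160]
230 [210 204 213 211 201 200 162 113  98  74  46  20  15  23  69  63  70 147
 160]
234 [102 115 115 177 209 209 139 107 132 138 146 134  57  30  77  58 100 112
  76]
238 [ 71  72  83  79  92 164 143  94 107 114 122 123 128 124 113 103  93  97
  94]
242 [ 73  72  67  76  84  79  78  87 103 111 113 119 120 119 112  79  47  56
 127]
246 [ 53  70  67  71  67  79  83  79  84 102 108 113 114 113 108  92  63  53
 160]
```

Call:
carry_out:
  plan: [0.1, 0, 0, 0, 1, 0.1, 0, 0, 0, 1, 0.1, 0, 0, 0, 1, 0, 0, 0, 0, 1]

```text
time: 11.53
position: [0.4964, -0.1372, 0.1053]
ee_rot: [[0.075, 0.997, -0.0], [0.997, -0.075, 0.001], [0.001, -0.0, -1.0]]
contact_force: [-0.8, -0.1, -0.5]
grip_width: -0.0001
gripper_force: 0.0
```

```bash
python3 -c "
from h import *
rows()"
```

```text
[ 0.4964 -0.1376  0.1053] [-0.9 -0.4  0. ]
210 [ 54  50 117 164 200 195  54  33  21  20  19  17  19  21  19  16  19  16
  55]
214 [162 172  36  31  63  49  45  51  63  20  19  14  20  20  19  17  17  17
  17]
218 [229 213  92  47  49  36  41  46  63  31  16  16  19  18  20  16  32 132
 126]
222 [212 223 221 196  56  17  14  21  19  19  19  19  15  15  46  49 141 161
 158]
226 [194 199 206 208 191 153 103  78  46  18  19  15  38  71  55  97 159 158
 159]
230 [108 152 213 212 194 130 129 145 156 152  87  17  59  66  74 129 148 159
 158]
234 [ 99  99  95 166 182 141 103 120 133 138 143 144 132 133 142  85 110 111
  75]
238 [ 69  70  80  80  79  87 103 111 124 132 137 140 139 135 103  55  74  96
  93]
242 [ 71  72  68  75  82  79  78  94 112 126 131 134 134 131 121  68  49  98
 155]
246 [ 55  71  69  72  70  80  89  89  98 111 122 130 130 131 136 101  61  84
 187]
```

Call:
carry_out:
  plan: [0.1, 0, 0, 0, 1, 0.1, 0, 0, 0, 1, 0.1, 0, 0, 0, 1, 0, 0, 0, 0, 1]

```text
time: 11.92
position: [0.4973, -0.1253, 0.1053]
ee_rot: [[0.075, 0.997, -0.0], [0.997, -0.075, 0.0], [0.0, -0.0, -1.0]]
contact_force: [0.1, -0.4, -0.1]
grip_width: 0.0
gripper_force: 0.0
```

```bash
python3 -c "
from h import *
rows()"
```

```text
[ 0.4974 -0.1257  0.1053] [ 0.2  0.7 -0.3]
210 [ 51  38 126  84  50  40  39  22  17  19  19  18  19  18  17  18  18  12
  67]
214 [ 82  41  54  47  40  45  93  93  20  15  18  17  20  17  14  72 102  69
  69]
218 [218 161  37  19  16  22  23  17  19  18  16  18  20  25  61 151 161 164
 150]
222 [210 224 210 234 215 119  39  18  14  18  19  47  55  64 140 163 161 158
 158]
226 [187 202 200 173 134 141 158 167 113  27  26  79  54 109 150 159 161 159
 159]
230 [111 109  94  94 109 133 148 162 171 174 153 137 150 111 104 127 149 160
 159]
234 [ 78  81  79  79  97 114 137 148 160 166 166 166 155 114  69  81 107 111
  75]
238 [ 70  72  81  82  78  96 116 136 150 159 164 164 159 146  87  57 112 102
  99]
242 [ 71  71  67  76  83  82  87 114 134 148 160 160 161 160 139  57  50 119
 184]
246 [ 54  69  69  71  66  88 104  99 110 145 159 164 150 104 109 167  86 101
 187]
```

Call:
carry_out:
  plan: [0.1, 0, 0, 0, 1, 0.1, 0, 0, 0, 1, 0.1, 0, 0, 0, 1, 0, 0, 0, 0, 1, 0, 0, 0, 0, 1]

```text
time: 12.38
position: [0.4983, -0.1139, 0.1054]
ee_rot: [[0.076, 0.997, -0.0], [0.997, -0.076, -0.0], [-0.0, -0.0, -1.0]]
contact_force: [0.4, 0.5, 0.3]
grip_width: -0.0001
gripper_force: 0.0
```

```bash
python3 -c "
from h import *
rows()"
```

```text
[ 0.4984 -0.1141  0.1054] [-0.8 -0.7 -0.6]
210 [ 48  52  45  39 100 215  93  13  21  17  18  19  18  16  44  33  50 148
 217]
214 [104  21  21  21  31  17  17  21  21  17  19  18  18 111 203 184 155  87
  69]
218 [195 169 127  84  28  14  18  21  18  19  36  51 112 242 214 167 159 163
 150]
222 [175 180 181 182 182 180 149  36  13  50  74  60 125 158 160 162 162 160
 158]
226 [142 165 178 178 180 181 181 179 132  92  88  98  97 125 145 159 160 159
 158]
230 [ 75 106 154 172 180 183 184 183 181 179 167 104  71  96 105 128 149 159
 157]
234 [ 80  79  78 113 157 176 179 169 131  95  96  87  53  54  74  90 108 111
  76]
238 [ 70  72  79  80  82 127 112  89  96 105  97  81  74  53  48 105 131 101
  96]
242 [ 69  71  67  82 104 100  94  98  86  83  83  78  81 145  96  49  49 118
 187]
246 [ 54  70  70  74  67  89 104 100  90  84  79  79  94 114 189 168  84  99
 186]
```

It looks as if the jar has gone over. I'll lift clear and turn back, then check it in both cameras.

Call:
carry_out:
  plan: [0, 0, -1, 0, 1, 0, 0, -1, 0, 1, 0, 0, 0, -0.982, 1, 0, 0, 0, -0.982, 1, 0, 0, 0, -0.982, 1, 0, 0, 0, -0.982, 1, 0, 0, 0, -0.982, 1, 0, 0, 0, -0.982, 1, 0, 0, 0, -0.982, 1, 0, 0, 0, -0.982, 1, 0, 0, 0, -0.982, 1, 0, 0, 0, -0.982, 1, 0, 0, 0, -0.982, 1, 0, 0, 0, -0.982, 1, 0, 0, 0, -0.982, 1, 0, 0, 0, -0.982, 1, 0, 0, 0, -0.982, 1, 0, 0, 0, -0.982, 1, 0, 0, 0, 0, 1]

```text
time: 14.02
position: [0.4983, -0.1143, 0.1853]
ee_rot: [[-0.997, 0.074, -0.0], [0.074, 0.997, -0.0], [0.0, -0.0, -1.0]]
contact_force: [0.4, 0.4, 0.6]
grip_width: -0.0
gripper_force: 0.0
```

Call:
carry_out:
  plan: [0.4, 0.9, 0, 0, 1, 0.4, 0.9, 0, 0, 1, 0.4, 0.9, 0, 0, 1, 0.4, 0.9, 0, 0, 1, 0.4, 0.9, 0, 0, 1, 0, 0, 0, 0, 1, 0, 0, 0, 0, 1]

```text
time: 14.6
position: [0.4316, 0.0729, 0.1856]
ee_rot: [[-0.997, 0.074, 0.0], [0.074, 0.997, -0.0], [-0.0, -0.0, -1.0]]
contact_force: [0.3, -0.3, 0.4]
grip_width: -0.0001
gripper_force: 0.0
```

Run:
```python
from h import *
c=snap('top');s=snap('scene');cv2.imwrite('/tmp/t.png',c['image']);cv2.imwrite('/tmp/s.png',s['image'])
print(bot.get_state()['position'])
O=cv2.imread('pics/t0.png')
D=cv2.absdiff(c['image'],O).max(2)
# bay region in the top picture, saturation separates cork from jar/lid
H=cv2.cvtColor(c['image'],cv2.COLOR_BGR2HSV)
for v in range(188,222,2):print(v,' '.join('%3d/%3d'%(H[v,u,1],H[v,u,2]) for u in range(318,386,4)))
S=cv2.cvtColor(s['image'],cv2.COLOR_BGR2HSV)
print('scene')
for v in range(206,262,4):print(v,' '.join('%3d/%3d'%(S[v,u,1],S[v,u,2]) for u in range(312,380,4)))
```

```text
[0.43279103 0.07093779 0.18559969]
188  95/182 109/145  94/190  95/180   6/127   2/159  15/171  14/176  19/151  33/131  31/131  31/130  35/132  72/180  92/192  96/ 88  82/147
190  92/195 106/176  94/189  92/193  24/106   6/124  16/145  12/164  16/144  27/122  27/125  28/128  30/129  83/179  95/179  89/ 80  74/149
192 121/129 116/170 120/166 114/170 112/141 116/119  87/103  47/113  30/120  38/102  31/106  28/108  27/114  90/192  95/183  93/ 77  58/146
194  99/154 122/155  22/104  67/ 84 101/ 86 122/149 121/165  99/173 118/155 120/130 107/117  75/102  50/101  95/185  96/180  94/ 73  62/127
196  92/192 118/158   2/168   7/146  23/144  37/145  48/117  61/101  77/ 86 114/ 92 117/165 120/168 119/161 110/167 102/178 100/ 84  56/123
198  92/188 110/163   1/183   3/164  14/168  28/153  40/140  42/139  49/147  45/146  52/143 103/143 105/ 90 111/ 71 120/100 113/129  34/ 97
200  94/190 111/159   0/195   6/173  17/178  40/148  46/145  46/145  46/145  44/145  43/166  94/190  95/182  94/181  98/145  91/ 84  29/ 96
202  93/192 119/143   3/203   7/188  16/177  45/148  49/147  47/147  46/145  47/146  
[... 2580 characters left out ...]

242  25/254  27/254   6/255  81/ 41 117/ 87 118/ 80  89/251 102/239 119/172 102/251 105/245 141/148 158/ 68 120/247 108/240  89/248 120/138
246  12/254   8/254  22/254  44/ 87  95/ 62 114/ 85 115/ 82  86/251  98/243 103/247 106/246 106/246 139/128 101/242 111/220 117/ 83 119/ 94
250   1/255  10/254  75/244  23/113  18/ 56 114/ 78 117/ 83 121/105  85/250 100/243 106/246  92/249  95/249 119/105 116/ 88 113/ 97  14/ 54
254 119/141 124/138 119/161  21/107  17/105  15/ 51 118/ 80 111/ 85 121/139  85/251  88/250 119/174 115/ 82 115/ 93  74/ 52  25/ 91  15/101
258 113/203 116/196 117/150  19/107  19/105  15/100  24/ 43 115/ 82 117/ 83 115/ 84 112/ 84 114/ 92 114/ 98  13/ 77  14/107  17/108  18/101
```

The jar lies in its bay, with the lid at columns 325–331 and the body running to 358, inside the divider. Now down in front of the drawer's left half.

Call:
carry_out:
  plan: [0, 0, 0.8, 0, 1, 0, 0, 0.8, 0, 1, 0, 0, 0.8, 0, 1, 0, 0, 0.74, 0, 1, 0, 0, 0, 0, 1, -0.12, 0, 0, 0, 1, -0.12, 0, 0, 0, 1, -0.12, 0, 0, 0, 1, -0.12, 0, 0, 0, 1, -0.12, 0, 0, 0, 1, -0.12, 0, 0, 0, 1, -0.12, 0, 0, 0, 1, -0.12, 0, 0, 0, 1, -0.12, 0, 0, 0, 1, -0.12, 0, 0, 0, 1, -0.12, 0, 0, 0, 1, -0.12, 0, 0, 0, 1]

```text
time: 16.12
position: [0.4898, 0.0669, 0.0596]
ee_rot: [[-0.997, 0.076, -0.001], [0.076, 0.997, -0.0], [0.001, -0.0, -1.0]]
contact_force: [-1.6, 0.4, 0.5]
grip_width: 0.0001
gripper_force: 1.4
```

```bash
cat >> h.py <<'E'
def front():
    c=snap('top');g=bot.get_state();print(g['position'].round(4),np.round(g['contact_force'],1))
    H=cv2.cvtColor(c['image'],cv2.COLOR_BGR2HSV)
    for u in (275,350,365,375):
        col=H[170:235,u];w=np.where((col[:,1]>60)&(col[:,2]>100))[0]
        print(u,w.max()+170,onz(c,u,w.max()+170.5,.068).round(4))
E
python3 -c "
from h import *
front()"
```

```text
[0.4912 0.0668 0.0598] [-1.2 -0.7 -0.9]Traceback (most recent call last):
  File "<string>", line 3, in <module>
    front()
    ~~~~~^^
  File "h.py", line 28, in front
    print(u,w.max()+170,onz(c,u,w.max()+170.5,.068).round(4))
            ~~~~~^^
    return umr_maximum(a, axis, None, out, keepdims, initial, where)
ValueError: zero-size array to reduction operation maximum which has no identity
```

```bash
sed -i 's/        print(u,w.max/        if len(w): print(u,w.max/' h.py; python3 -c "
from h import *
front()
s=snap('scene');print(proj(s,[.4564,-.1682,.068]))
H=cv2.cvtColor(s['image'],cv2.COLOR_BGR2HSV)
O=cv2.cvtColor(cv2.imread('/tmp/s.png'),cv2.COLOR_BGR2HSV)
for X in(O,H):
  for v in(235,245,255): print(v,X[v,330:362:2,1])
"
```

```text
[0.491  0.0668 0.0598] [ 0.3 -0.2  0.2]
350 209 [ 0.4873 -0.0812  0.068 ]
365 210 [ 0.4853 -0.1232  0.068 ]
375 211 [ 0.483  -0.1513  0.068 ]
[347.1504325  255.71897698]
235 [ 93  88  96  72  55  53  61  84  86  75  89 151 158 151 129  40]
245 [114 115 116 122 103  86  92 103  98  98 104 101 106 113 131 148]
255 [ 20  19  28 105 114 114 119 115 112  99 116 102 116 119 119 117]
235 [ 98 116 116 116 116 120  97  87  99 106  73  60  91 129 110 115]
245 [ 22  12  19   9  64 114 118 114 111 122 110  84  88  96 104 107]
255 [ 20  18  18  14  12  10  11  13  26 107 116 116 114 118 116 112]
```

The drawer moves with the push; it has gone about 26 mm. Continuing.

Call:
carry_out:
  plan: [-0.1, 0, 0, 0, 1, -0.1, 0, 0, 0, 1, -0.1, 0, 0, 0, 1, -0.1, 0, 0, 0, 1, -0.1, 0, 0, 0, 1, -0.1, 0, 0, 0, 1, -0.1, 0, 0, 0, 1, -0.1, 0, 0, 0, 1, -0.1, 0, 0, 0, 1, -0.1, 0, 0, 0, 1, -0.1, 0, 0, 0, 1, -0.1, 0, 0, 0, 1, -0.1, 0, 0, 0, 1, -0.1, 0, 0, 0, 1, -0.1, 0, 0, 0, 1, -0.1, 0, 0, 0, 1, -0.1, 0, 0, 0, 1, -0.1, 0, 0, 0, 1, -0.1, 0, 0, 0, 1, 0, 0, 0, 0, 1]

```text
time: 17.93
position: [0.5669, 0.0614, 0.0599]
ee_rot: [[-0.997, 0.076, 0.002], [0.076, 0.997, 0.001], [-0.002, 0.001, -1.0]]
contact_force: [-1.1, -1.1, -0.2]
grip_width: -0.0002
gripper_force: 0.2
```

```bash
python3 -c "
from h import *
front()"
```

```text
[0.5668 0.0616 0.06  ] [-0.3 -1.1  0.8]
350 182 [ 0.5641 -0.0807  0.068 ]
365 183 [ 0.5622 -0.1232  0.068 ]
375 184 [ 0.5599 -0.1516  0.068 ]
```

Call:
carry_out:
  plan: [-0.06, 0, 0, 0, 1, -0.06, 0, 0, 0, 1, -0.06, 0, 0, 0, 1, -0.06, 0, 0, 0, 1, 0, 0, 0, 0, 1]

```text
time: 18.4
position: [0.5758, 0.0607, 0.0599]
ee_rot: [[-0.997, 0.076, 0.001], [0.076, 0.997, 0.001], [-0.001, 0.001, -1.0]]
contact_force: [-0.8, 0.6, 0.3]
grip_width: -0.0004
gripper_force: 0.6
```

Call:
carry_out:
  plan: [-0.04, 0, 0, 0, 1, -0.04, 0, 0, 0, 1, 0, 0, 0, 0, 1]

```text
time: 18.65
position: [0.5783, 0.0604, 0.0598]
ee_rot: [[-0.997, 0.076, -0.0], [0.076, 0.997, 0.0], [0.0, 0.0, -1.0]]
contact_force: [-3.0, 1.9, 1.0]
grip_width: -0.0
gripper_force: 1.1
```

Call:
carry_out:
  plan: [-0.04, 0, 0, 0, 1, -0.04, 0, 0, 0, 1, 0, 0, 0, 0, 1]

```text
time: 18.9
position: [0.5782, 0.0603, 0.0594]
ee_rot: [[-0.997, 0.076, -0.006], [0.076, 0.997, 0.0], [0.006, -0.0, -1.0]]
contact_force: [-9.9, 1.6, 8.0]
grip_width: -0.0002
gripper_force: 5.0
```

Call:
carry_out:
  plan: [-0.04, 0, 0, 0, 1, -0.04, 0, 0, 0, 1, 0, 0, 0, 0, 1]

```text
time: 19.15
position: [0.5782, 0.0602, 0.0592]
ee_rot: [[-0.997, 0.075, -0.012], [0.075, 0.997, 0.0], [0.012, -0.0, -1.0]]
contact_force: [-18.2, 1.6, 13.8]
grip_width: 0.0002
gripper_force: 9.1
```

```bash
python3 -c "
from h import *
front()"
```

```text
[0.5782 0.0602 0.0592] [-18.1   1.6  14.2]
350 176 [ 0.5815 -0.0806  0.068 ]
365 178 [ 0.5766 -0.1233  0.068 ]
375 179 [ 0.5743 -0.1517  0.068 ]
```

Hard stop reached: 18 N with no motion, and about 117 mm travelled. Backing off and verifying.

Call:
carry_out:
  plan: [0.3, 0, 0, 0, 1, 0.5, 0, 0, 0, 1, 0.8, 0, 0, 0, 1, 0.8, 0, 0, 0, 1, 0.5, 0, 0, 0, 1, 0, 0, -0.8, 0, 1, 0, 0, -0.8, 0, 1, 0, 0, -0.8, 0, 1, 0, 0, -0.8, 0, 1, 0, 0, 0, 0, 1, 0, 0, 0, 0, 1]

```text
time: 20.12
position: [0.4715, 0.0683, 0.19]
ee_rot: [[-0.997, 0.076, 0.007], [0.076, 0.997, -0.001], [-0.007, -0.0, -1.0]]
contact_force: [-0.1, 0.6, -0.5]
grip_width: 0.0001
gripper_force: 0.0
```

Run:
```python
from h import *
front()
c=snap('top');s=snap('scene')
O=cv2.imread('pics/t0.png').astype(int);H=cv2.cvtColor(c['image'],cv2.COLOR_BGR2HSV)
for u in (350,365,375,385):print(u,[int(x) for x in c['image'][168:186,u,1]])
# face edge z=.068 vs cabinet edge z=.086 if flush, right part, y=-.12
for y in(-.0807,-.12,-.15):
    x=.5693+.0754*(y+.1912);print(proj(c,[x,y,.086]),proj(c,[x,y,.068]))
D=cv2.absdiff(c['image'].astype(np.uint8),O.astype(np.uint8)).max(2)
print({n:int(D[a:b,e:f].mean()) for n,a,b,e,f in[('cup',115,150,270,308),('pot',125,160,365,398),('tin',148,190,415,455),('spoon',222,262,405,440),('mug',212,245,165,200)]})
```

```text
[0.47   0.0683 0.1884] [-0.6  0.3 -0.1]
350 176 [ 0.5815 -0.0806  0.068 ]
365 178 [ 0.5766 -0.1233  0.068 ]
375 179 [ 0.5743 -0.1517  0.068 ]
350 [171, 168, 170, 172, 170, 168, 166, 158, 126, 84, 74, 64, 67, 66, 67, 57, 58, 68]
365 [163, 166, 169, 172, 173, 163, 164, 170, 171, 159, 120, 68, 67, 64, 65, 66, 64, 59]
375 [167, 169, 170, 170, 165, 169, 168, 168, 170, 167, 156, 126, 68, 70, 64, 63, 65, 66]
385 [173, 173, 171, 166, 167, 169, 171, 168, 166, 166, 168, 159, 133, 67, 65, 66, 65, 72]
[350.61347583 176.51136736] [350.0138735  177.82241079]
[364.68587932 177.84974055] [363.85540996 179.13852208]
[375.42294085 178.87148292] [374.41646188 180.14323902]
{'cup': 12, 'pot': 1, 'tin': 1, 'spoon': 1, 'mug': 1}
```

```bash
python3 -c "
from h import *
print(job.sign_off())"
```

```text
the job is handed in; nothing more can be done
None
```

I tipped the standing jar into its bay with its lid to the left and pushed the drawer shut against its stop. I then handed the job in; the sign-off gave no verdict, and with the drawer shut I could not re-check the jars.

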